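# Put the loose tester spares back beside their own kind

### The arm

A 6-joint arm with a two-finger parallel gripper is mounted at the origin on the work surface. World frame = base frame: x ahead of the robot, y to its left, z up, the work surface at z = 0. Lengths are in mm, angles in degrees, forces in N, time in s.
With the tool pointing down it reaches from about 350 to 850 mm from the base axis. Payload 8.1 kg.
Tool frame: the origin (TCP) lies at the very end of the fingers, on their centre line; the grasp point (between the pads) lies 19 mm behind it; z points along the fingers, y is the line along which they close (so a half turn about z gives the same grasp; the last joint's range is limited). The gripper opens to 85 mm and grips with 20 to 120 N. Pads are 22 mm wide; open, the fingers measure 114 mm over their backs; the gripper's body (76 mm by 85 mm) begins 54 mm behind the grasp point. The pads swing forward as they close: fully open they stand 13 mm farther back than shut.
Start: joints at [-74.679, 7.471, 85.268, -0, 87.261, -4.893], TCP at [207.336, -563.043, 231.292] pointing down, gripper open.
Joint ranges: [-169.43, 169.43], [-51.17, 129.36], [1.28, 143.12], [-76.62, 256.62], [0, 156.53], [-152.29, 152.29]. Speed limits (degrees/s): [136.94, 136.94, 159.86, 180, 180, 180].

### API

Orientations are given as [roll, pitch, yaw] about the fixed x, y, z axes, in that order (R = Rz(yaw) Ry(pitch) Rx(roll)).
In Python, from bench import status, viewer, job gives the robot as it stands.
- The arm moves only by the tool arm_command, never from a script. Its argument "targets" is a list that holds one entry, the list of rows, each a list of 7 numbers: the shift along the world's x, y, z in m, then the turn, a rotation vector about the world's x, y, z in rad, then the opening, from -1 (shut) to 1 (fully open). In form: [[[dx, dy, dz, rx, ry, rz, gripper], ...]]. A call has 1 to 10 rows; each row shifts and turns the commanded pose from where the row before left it; what a row does not reach is not made up. A row lasts 1/8 s, in which the tool goes at most 62.5 mm and 10.7 degrees, less where a joint would pass 70% of its speed; a pose out of reach is approached as far as the arm can. A call with a gripper value outside its range is refused whole. The fingers move at their own pace and stop on an object; "force" is the grip in N (left out, the last holds). Time passes only in rows, so rows that do not move let the fingers close. It gives the time, the measured TCP pose, the force, the opening and the grip force at its end, in the units of the state.
- status.sense(): the state, without advancing time (a new reading comes with each control period).
- viewer.snapshot(name): name is "scene" or "side" or "wrist"; returns the picture (480x640x3 uint8, red, green, blue); there is no depth.
- viewer.camera_model(name): a dict with "vertical_fov" (degrees; the focal length in pixels is half the picture's height over the tangent of half this angle, whatever the lens; pixels are square), "cx", "cy" (the principal point, pixels), "xyz" and "attitude" of the camera in the world. Camera axes: x right, y down, z forward; pixel columns grow to the right and rows downward; lengths in mm; the calibration is good to about 2 mm. A picture is of the moment at which its call begins: read the wrist's pose just before it. camera_model takes no time and is no camera call; for the wrist camera it gives the pose at the moment of the call.
- job.hand_in(): hands the job in; it is judged then, once.
The state is a dict: "time": time; "joint_pos": joint angles; "qd": joint speeds; "joint_efforts": joint torques, N m; "tool_pos": TCP position; "tcp_rot": TCP orientation; "ft_force": force on the tool from outside, world axes, zero at the start; "wrist_torque": the same for the moment, N m; "finger_gap": finger opening in mm; "grip_force": force on a finger pad.
Only numpy, scipy, OpenCV 4.12 (cv2) and the standard library are available. Lean on these libraries where they do the work, as an engineer would, in place of code of your own. Each camera call takes 0.05 s, during which the arm holds its last target. There are 200 camera calls.

### The job

Clear the mixed handful of spares off the service mat and back into their trays: each levelling foot into the bay of the blue bin where feet of its size stand, each steel weight into the bay of the wooden tray where weights of its size stand, and the printer paper roll into the empty corner of the cardboard carton. Stand every piece upright on the tray floor, set the weights down gently without dropping them, and leave the calculator and the handheld thermometer where they lie.

Things in the scene. Friction and masses are not known exactly. Their poses are not given: they have to be found in the camera images.
- foot_long: loose levelling foot, the larger: round black rubber base 48 mm diameter, 16 high, steel nut 20 mm diameter up to 24 mm height, upright steel stud 10 mm diameter up to 75 mm height; about 0.13 kg. Origin: centre of underside, z up along the stud. Stands upright at the start; grip it by the stud
- foot_short: loose levelling foot, the smaller: round black rubber base 38 mm diameter, 14 high, brass nut 16 mm diameter up to 22 mm height, upright steel stud 8 mm diameter up to 50 mm height; about 0.07 kg. Origin: centre of underside, z up along the stud. Stands upright at the start; grip it by the stud
- paper_roll: loose white printer paper roll standing on end, 46 mm diameter, 57 mm high, small brown and black core on top; 0.09 kg. Origin: centre of its underside, z up
- weight_500: loose polished steel knob weight, the larger (500 g): cylinder 38 mm diameter up to 49 mm height, then a 16 mm neck and a 24 mm knob, 66 mm high in all. Origin: centre of its underside, z up. Stands upright at the start; can be gripped round the cylinder
- weight_200: loose polished steel knob weight, the smaller (200 g): cylinder 28 mm diameter up to 34 mm height, then a 10 mm neck and an 18 mm knob, 48 mm high in all. Origin: centre of its underside, z up. Stands upright at the start; can be gripped round the cylinder
- feet_bin: fixed blue bin 176 (x) by 172 mm (y), walls 5 mm, floor top at 5 mm; front and sides 30 mm high, rear and rear half of sides 48. Origin: centre of underside, +x to its rear (away from robot), +y left. Divider 4 mm thick, 26 high at y = 0. Fixed stock at the rear: a long foot in the left bay (x 55), two short feet in the right (x 60). Free room centred at x -30, y +42 (long) and -42 (short)
- paper_carton: fixed brown cardboard carton tray 172 (x) by 158 mm (y), walls 4 mm thick, 34 high, floor top at 4 mm. Origin: centre of underside, +x to its rear (away from robot), +y left. Three fixed rolls like the loose one stand at (x, y) = (48, 40), (48, -40), (-36, 42) mm; the fourth corner, centred at (-36, -38) mm, is empty
- weight_tray: fixed wooden tray, green lining, 180 (x) by 176 mm (y), walls 8 mm thick, 30 high, floor top at 8 mm. Origin: centre of underside, +x to its rear (away from robot), +y left. Divider 4 mm thick, 24 high at y = 0. Fixed stock at the rear: a 500 g weight in the left bay (x 52), two 200 g weights in the right (x 60). Free room centred at x -30, y +41 (500 g) and -41 (200 g)
- calculator: loose dark grey pocket calculator lying flat, 115 mm (x) by 72 mm (y) by 14 mm high, light keys. Origin: centre of its underside. To be left alone
- thermometer: loose black handheld thermometer with yellow-green display lying flat, 150 mm (x) by 70 mm (y) by 31 mm high. Origin: its underside, 77 mm from the handle end and 82 mm from the tip of the two sockets, +x towards the display end. To be left alone

How it is judged (in metres and radians):
At the end, for the whole second after the job is handed in: Blue bin: long foot in the left (+y), short foot in the right bay. Wooden tray: 500 g left, 200 g right. Roll in the carton's empty corner (x < 0, y < -8 mm). Centres inside the walls, undersides within 6 mm of the floor, upright within 0.15 rad, at rest (under 20 mm/s) (x of foot_long in the frame of feet_bin between -0.083 and 0.083 m and y of foot_long in the frame of feet_bin between 0.002 and 0.081 m and z of foot_long in the frame of feet_bin between 0 and 0.011 m and angle between each of foot_long, foot_short, paper_roll, weight_500, weight_200's own z axis and vertical below 0.15 rad and linear speed of each of foot_long, foot_short, paper_roll, weight_500, weight_200 below 0.02 m/s and x of foot_short in the frame of feet_bin between -0.083 and 0.083 m and y of foot_short in the frame of feet_bin between -0.081 and -0.002 m and z of foot_short in the frame of feet_bin between 0 and 0.011 m and x of paper_roll in the frame of paper_carton between -0.082 and 0.082 m and y of paper_roll in the frame of paper_carton between -0.075 and -0.008 m and z of paper_roll in the frame of paper_carton between -0.001 and 0.01 m and x of paper_roll in the frame of paper_carton below 0 m and x of weight_500 in the frame of weight_tray between -0.082 and 0.082 m and y of weight_500 in the frame of weight_tray between 0.002 and 0.08 m and z of weight_500 in the frame of weight_tray between 0.003 and 0.014 m and x of weight_200 in the frame of weight_tray between -0.082 and 0.082 m and y of weight_200 in the frame of weight_tray between -0.08 and -0.002 m and z of weight_200 in the frame of weight_tray between 0.003 and 0.014 m); the robot touches nothing.
It fails at once if the 500 g weight is dropped from more than about 10 mm (falls free, out of the fingers, faster than 0.45 m/s) (linear speed of weight_500 above 0.45 m/s and contact force between weight_500 and the fingers below 0.1 N and height (world z) of weight_500 below 0.08 m).
It fails at once if the 200 g weight is dropped from more than about 10 mm (falls free, out of the fingers, faster than 0.45 m/s) (linear speed of weight_200 above 0.45 m/s and contact force between weight_200 and the fingers below 0.1 N and height (world z) of weight_200 below 0.08 m).
It fails at once if the calculator is moved more than 20 mm (distance of calculator from where it was at the start of the episode above 0.02 m).
It fails at once if the thermometer is moved more than 20 mm (distance of thermometer from where it was at the start of the episode above 0.02 m).
It also fails if it takes over 128 s, if anything falls off the work surface, if the arm or the gripper's body presses on something with over 40 N, if the wrist force passes 120 N, or if a joint passes its speed limit or range.

## Working session

There is one attempt and no reset: what is moved stays moved. The work goes in short steps, Python scripts to look and compute and a tool call to move; the robot and the scene stay as the last step left them, time stands still between calls to the robot, and variables do not carry over. Pictures are saved under pics/ and viewed, at most 14 in all, crops included, and the job is handed in when it is done.

Besides the shell and the picture viewer there is one more tool, called after "Call:" as name([rows], argument=value, ...), one row to a line, values as JSON. arm_command: Moves the arm, as the interface text tells. Its arguments: {"type":"object","properties":{"targets":{"type":"array"},"force":{"type":"number"}},"required":["targets"]}

```bash
mkdir -p pics; ls; python3 - <<'E'
from bench import status, viewer
import cv2
for n in("scene","side"):
    m=viewer.camera_model(n);print(n,m)
    cv2.imwrite(f"pics/{n}0.png",viewer.snapshot(n)[:,:,::-1])
print(viewer.camera_model("wrist"));print(status.sense())
E
```

```text
pics
scene {'vertical_fov': 53.77991992728333, 'cx': 331.0818402432263, 'cy': 232.58375532999693, 'xyz': array([ 881.60971859, -499.23473005,  788.96023481]), 'attitude': array([-141.02856699,   -0.91677715,   36.404328  ])}
side {'vertical_fov': 49.76228235154173, 'cx': 316.61260535843553, 'cy': 237.68407440863896, 'xyz': array([ 64.80017637, 437.34488516, 781.76262199]), 'attitude': array([-140.38831986,   -0.75499465, -134.72874926])}
{'vertical_fov': 67.3111933978268, 'cx': 317.3778513489591, 'cy': 235.32757340155834, 'xyz': array([ 277.70113186, -538.08522548,  372.75534047]), 'attitude': array([162.78489272,   0.16715267, -69.79249743])}
{'time': 0.1, 'joint_pos': array([-7.46782226e+01,  7.51041667e+00,  8.53242864e+01,  1.03039670e-03,
        8.72627574e+01, -4.89175707e+00]), 'qd': array([-0.01353509,  0.01512601, -0.02664652, -0.04171782, -0.14774855,
       -0.02291091]), 'joint_efforts': array([ 1.34579084e-03, -5.70950031e+01, -5.01942551e+01, -1.65401157e-04,
        8.15635838e-03,  1.11053430e-05]), 'tool_pos': array([ 207.21677031, -562.5390599 ,  230.34119455]), 'tcp_rot': array([-1.79902982e+02, -9.33618684e-03,  2.02134765e+01]), 'ft_force': array([-0.43329837,  1.39398326,  0.11561144]), 'wrist_torque': array([ 0.03749861, -0.00521005,  0.01247124]), 'grip_force': 0.0, 'finger_gap': 84.95779347083304}
```

View pics/scene0.png

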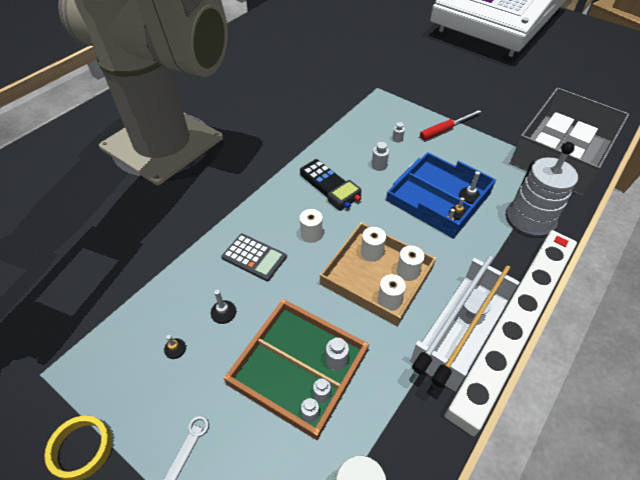

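View pics/side0.png

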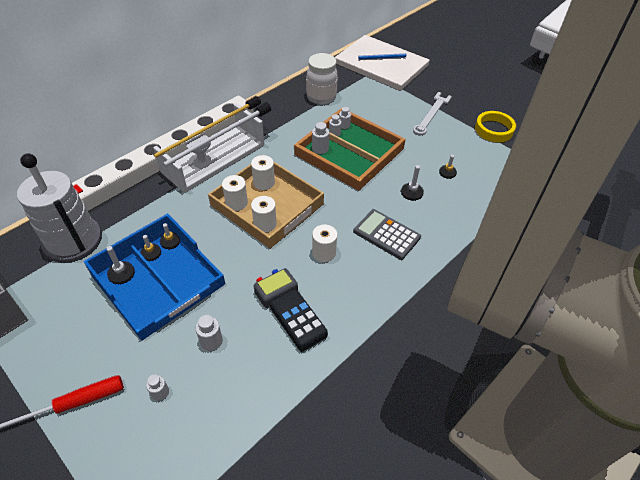

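Both views show all pieces: the weights stand near the blue bin, the feet near the wooden tray, and the roll by the carton. In the scene view they sit at about foot_long (222,305), foot_short (174,346), roll (311,225), w500 (380,155) and w200 (399,131). I'll enlarge these next.

```bash
cat > mos.py <<'E'
import cv2,numpy as np
def patch(im,cx,cy,n,out):
    p=im[max(cy-n//2,0):cy-n//2+n,max(cx-n//2,0):cx-n//2+n]; k=out/n
    p=cv2.resize(p,(out,out),interpolation=cv2.INTER_CUBIC)
    x0,y0=cx-n//2,cy-n//2
    for v in range(0,n,10):
        for a,b,o in((x0,'x',0),(y0,'y',1)):
            g=((a+9)//10*10+v-a+.5)*k
            g=int(g)
            if g<out:
                lab=str((a+9)//10*10+v)
                if o==0: cv2.line(p,(g,0),(g,6),(0,0,255),1); (n<80 or v%20==0) and cv2.putText(p,lab,(g-9,15),0,.33,(0,0,255),1)
                else: cv2.line(p,(0,g),(6,g),(0,0,255),1); (n<80 or v%20==0) and cv2.putText(p,lab,(8,g+4),0,.33,(0,0,255),1)
    cv2.rectangle(p,(0,0),(out-1,out-1),(255,255,255),1)
    return p
def mosaic(src,trays,items,dst):
    im=cv2.imread(src)
    a=np.hstack([patch(im,x,y,150,266) for x,y in trays]); b=[patch(im,x,y,50,266) for x,y in items]
    b=np.hstack(b[:3]),np.hstack(b[3:]+[b[0]*0]*(6-len(b)))
    cv2.imwrite(dst+'a.png',a);cv2.imwrite(dst+'b.png',np.vstack(b))
    cv2.imwrite(dst+'.png',np.vstack([a,cv2.resize(np.hstack([patch(im,x,y,50,160) for x,y in items])[:,:798],(798,160))]))
E
python3 - <<'E'
from mos import mosaic
mosaic('pics/scene0.png',[(442,194),(378,272),(297,367)],[(222,305),(174,346),(311,225),(380,155),(399,131)],'pics/ms')
mosaic('pics/side0.png',[(155,272),(266,200),(350,145)],[(412,182),(448,166),(324,243),(208,332),(157,387)],'pics/md')
E
```

```text
(no output)
```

View pics/ms.png

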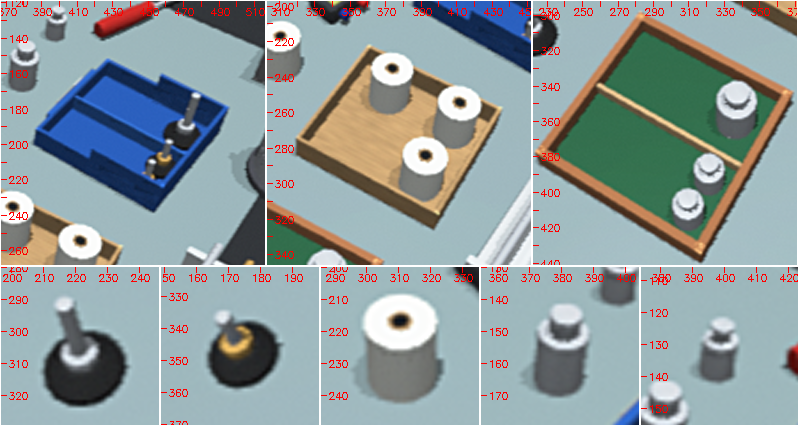

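View pics/md.png

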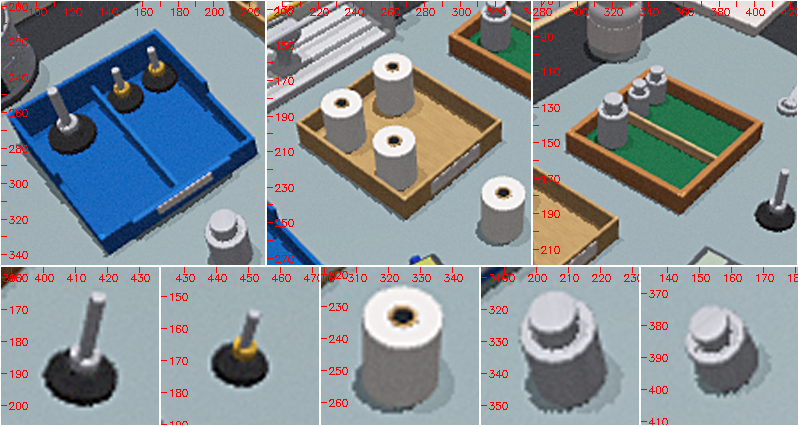

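The enlargements show every stud, knob and roll top clearly, for example the long stud tip at scene (217.3,291.6) and side (417.6,166.7). Next I'll triangulate the pieces and the trays' stock.

```bash
cat > tri.py <<'E'
import numpy as np
from scipy.spatial.transform import Rotation as R
from bench import viewer
M={n:viewer.camera_model(n) for n in("scene","side")}
def ray(m,p):
    f=240/np.tan(np.radians(m["vertical_fov"]/2))
    d=R.from_euler("xyz",m["attitude"],degrees=True).apply([(p[0]-m["cx"])/f,(p[1]-m["cy"])/f,1])
    return m["xyz"],d/np.linalg.norm(d)
def tri(rays):
    A=0;b=0
    for o,d in rays: P=np.eye(3)-np.outer(d,d);A=A+P;b=b+P@o
    x=np.linalg.solve(A,b);return x,max(np.linalg.norm(np.cross(x-o,d)) for o,d in rays)
def two(a,b): return tri([ray(M["scene"],a),ray(M["side"],b)])
E
python3 - <<'E'
from tri import *
np.set_printoptions(precision=1,suppress=True)
D=dict(longtop=((217.3,291.6),(417.6,166.7)),longbase=((223.3,311.9),(412.3,191.4)),shorttop=((169,336.9),(452.4,156)),shortbase=((174.9,348.8),(448.3,171.3)),
roll=((311,216.9),(324.9,233.6)),w500=((382.2,144.7),(206.1,320.4)),w200=((399.3,124.8),(154.2,379.5)),
Flong=((477,173.7),(109.3,247.8)),Fs1=((462.3,199.7),(145.4,236.5)),Fs2=((452.2,210.9),(165.7,224.6)),
CFL=((373.5,235.9),(263.2,204.5)),CRL=((411.9,254.5),(233.9,183.1)),CRR=((393.2,284.4),(262.1,162.8)),
T5=((338.2,342.8),(320.7,124.7)),T2a=((321.8,381.1),(335.3,116.8)),T2b=((309.4,402),(344.9,110)),
TcFL=((283.5,299.9),(360.7,180)),TcFR=((226.5,377.7),(404.7,139.9)),TcRL=((367.5,345.6),(294.7,146.7)))
P={}
for k,v in D.items(): x,e=two(*v);P[k]=x;print(k,x,round(e,1))
def fit(loc,w):
    l=np.array(loc,float);w=np.array(w)[:,:2];lc,wc=l.mean(0),w.mean(0);H=(l-lc).T@(w-wc)
    a=np.arctan2(H[0,1]-H[1,0],H[0,0]+H[1,1]);c,s=np.cos(a),np.sin(a);Q=np.array([[c,-s],[s,c]]);t=wc-Q@lc
    print("yaw",np.degrees(a),"org",t,"res",np.linalg.norm(l@Q.T+t-w,axis=1));return lambda p:Q@np.array(p)+t
f=fit([(48,40),(48,-40),(-36,42)],[P["CRL"],P["CRR"],P["CFL"]]);print("roll goal",f((-36,-38)))
f=fit([(-90,88),(-90,-88),(90,88)],[P["TcFL"],P["TcFR"],P["TcRL"]]);print("w goals",f((-30,41)),f((-30,-41)))
c=np.radians;E=P
E
python3 -c "1"
```

```text
longtop [ 465.8 -256.1   74.1] 1.8
longbase [ 465.7 -256.8    3.5] 1.6
shorttop [ 449.5 -360.8   48.5] 2.1
shortbase [ 449.5 -361.7    3.8] 2.1
roll [481.5  -8.3  57.2] 1.4
w500 [481.7 259.5  65.8] 1.7
w200 [464.7 371.   45.7] 0.6
Flong [704.2 293.5  78.2] 0.6
Fs1 [706.7 228.2  52.6] 0.7
Fs2 [704.5 185.6  53.4] 0.7
CFL [612.4  25.8  60. ] 0.5
CRL [696.   30.4  61.3] 1.3
CRR [702.8 -48.6  60.8] 1.4
T5 [ 693.7 -208.6   76.1] 1.8
T2a [ 706.8 -269.5   57.6] 1.3
T2b [ 711.1 -306.3   55. ] 1.0
TcFL [ 549.2 -181.3   29.6] 3.1
TcFR [ 568.4 -350.5   27.1] 3.0
TcRL [ 724.6 -160.3   24. ] 1.0
yaw 4.766060214216846 org [651.6 -13.1] res [0.4 0.3 0.1]
roll goal [618.9 -54. ]
yaw 6.451205772911307 org [ 647.2 -256.5] res [2.5 3.7 2.5]
w goals [ 612.8 -219.1] [ 622.  -300.6]
```

Call:
arm_command([
  [[0.0242, 0.0202, -0.008, 0, 0, 0.174, -0.06], [0.0242, 0.0202, -0.008, 0, 0, 0.174, -0.06], [0.0242, 0.0202, -0.008, 0, 0, 0.174, -0.06], [0.0242, 0.0202, -0.008, 0, 0, 0.174, -0.06], [0.0242, 0.0202, -0.008, 0, 0, 0.174, -0.06], [0.0242, 0.0202, -0.008, 0, 0, 0.174, -0.06], [0.0242, 0.0202, -0.008, 0, 0, 0.174, -0.06], [0.0242, 0.0202, -0.008, 0, 0, 0, -0.06], [0.0242, 0.0202, -0.008, 0, 0, 0, -0.06], [0.0242, 0.0202, -0.008, 0, 0, 0, -0.06]],
], force=60)

```text
time: 1.35
tool_pos: [449.8, -360.0, 150.5]
tcp_rot: [-180.0, -0.0, 90.0]
ft_force: [0.4, -1.2, 0.1]
finger_gap: 40.3
grip_force: 0.0
```

```bash
python3 - <<'E'
from bench import status, viewer
import cv2
print(viewer.camera_model("wrist"));s=status.sense();print(s['tool_pos'],s['tcp_rot'],s['finger_gap'])
cv2.imwrite("pics/w1.png",viewer.snapshot("wrist")[:,:,::-1])
from tri import *
print(two((428,154),(140.9,333)),two((387.3,194),(225,277.7)))
E
```

```text
{'vertical_fov': 67.3111933978268, 'cx': 317.3778513489591, 'cy': 235.32757340155834, 'xyz': array([ 449.69872906, -286.17796976,  292.97787465]), 'attitude': array([ 1.62923519e+02,  1.28270360e-01, -6.16852991e-03])}
[ 449.79719622 -360.03617741  150.50329517] [-1.79960967e+02 -3.77127476e-02  9.00011651e+01] 40.286319396234006
(array([563.65143951, 340.80270518,  23.36804811]), np.float64(3.6011670328971697)) (array([555.51870376, 171.55467617,  20.92567868]), np.float64(2.61077243488161))
```

View pics/w1.png

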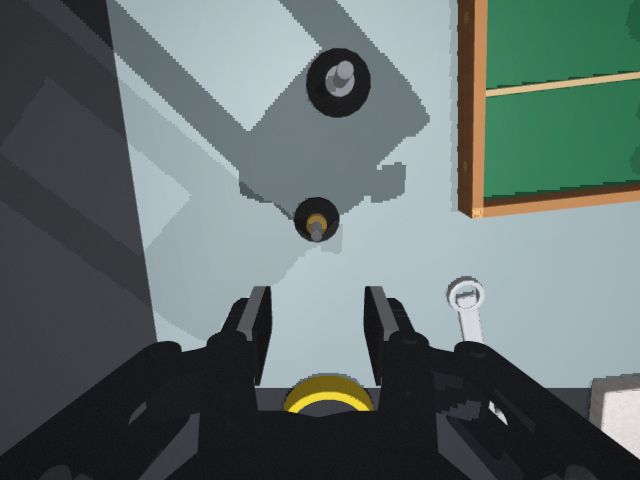

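The wrist view shows the short stud at (316,232), which puts it at x≈449.7, y≈-361. That matches the triangulation. I'll descend and grip.

Call:
arm_command([
  [[0, -0.001, -0.03, 0, 0, 0, -0.06], [0, 0, -0.03, 0, 0, 0, -0.06], [0, 0, -0.03, 0, 0, 0, -0.06], [0, 0, -0.024, 0, 0, 0, -0.06], [0, 0, -0.01, 0, 0, 0, -0.06], [0, 0, 0, 0, 0, 0, -1], [0, 0, 0, 0, 0, 0, -1], [0, 0, 0, 0, 0, 0, -1], [0, 0, 0, 0, 0, 0, -1], [0, 0, 0, 0, 0, 0, -1]],
], force=60)

```text
time: 2.65
tool_pos: [449.8, -362.5, 28.1]
tcp_rot: [179.9, 0.1, 90.0]
ft_force: [-1.2, 0.7, 3.9]
finger_gap: 5.5
grip_force: 58.9
```

Call:
arm_command([
  [[0, 0, 0.02, 0, 0, 0, -1], [0, 0, 0.03, 0, 0, 0, -1], [0, 0, 0.04, 0, 0, 0, -1], [0, 0, 0.04, 0, 0, 0, -1], [0.01, 0.02, 0.04, 0, 0, 0, -1], [0.01, 0.04, 0, 0, 0, 0, -1]],
])

```text
time: 3.4
tool_pos: [471.4, -304.0, 203.6]
tcp_rot: [179.6, 0.3, 89.9]
ft_force: [0.5, -0.2, -1.0]
finger_gap: 5.5
grip_force: 58.8
```

```bash
python3 - <<'E'
from bench import status, viewer
import cv2,numpy as np
s=status.sense();print(s['tool_pos'],s['tcp_rot'],s['finger_gap'],s['ft_force'])
w=viewer.snapshot("wrist")[:,:,::-1][200:400,200:450];d=viewer.snapshot("side")[:,:,::-1][60:260,350:600]
cv2.imwrite("pics/w2.png",cv2.resize(np.hstack([w,d]),None,fx=1.6,fy=1.6))
E
```

```text
[ 471.42250389 -304.03781517  203.59371132] [179.59169077   0.33517226  89.87892941] 5.510818366801231 [ 0.49934676 -0.18099058 -1.04472705]
```

View pics/w2.png

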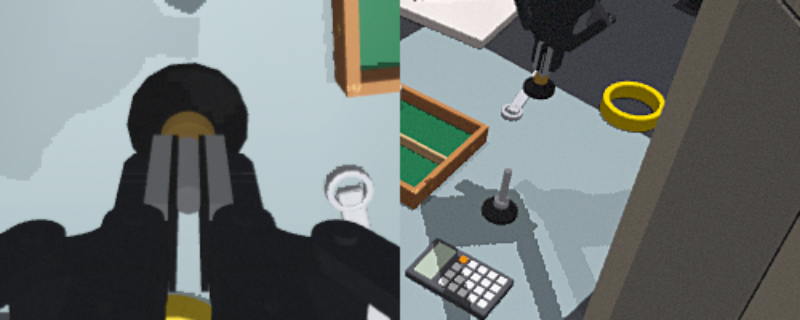

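The foot is held upright between the pads. I'll carry it to the bin's right bay.

Call:
arm_command([
  [[0.014, 0.04, 0, 0, 0, 0, -1], [0.016, 0.058, 0, 0, 0, 0, -1], [0.016, 0.058, 0, 0, 0, 0, -1], [0.016, 0.058, 0, 0, 0, 0, -1], [0.016, 0.058, 0, 0, 0, 0, -1], [0.016, 0.058, 0, 0, 0, 0, -1], [0.016, 0.058, 0, 0, 0, 0, -1], [0.014, 0.057, 0, 0, 0, 0, -1], [0.013, 0.045, 0, 0, 0, 0, -1], [0.007, 0.027, 0, 0, 0, 0, -1]],
])

```text
time: 4.75
tool_pos: [613.4, 217.1, 197.7]
tcp_rot: [-180.0, -0.0, 90.1]
ft_force: [0.5, -0.0, -0.5]
finger_gap: 5.0
grip_force: 58.8
```

Call:
arm_command([
  [[0, 0, 0, 0, 0, 0, -1]],
])

```text
time: 4.88
tool_pos: [613.2, 216.6, 197.5]
tcp_rot: [-180.0, -0.0, 90.2]
ft_force: [-0.3, -1.2, -1.1]
finger_gap: 5.4
grip_force: 58.8
```

Call:
arm_command([
  [[0.002, -0.003, -0.03, 0, 0, 0, -1], [0, 0, -0.04, 0, 0, 0, -1], [0, 0, -0.04, 0, 0, 0, -1], [0, 0, -0.025, 0, 0, 0, -1], [0, 0, -0.015, 0, 0, 0, -1], [0, 0, -0.008, 0, 0, 0, -1], [0, 0, -0.004, 0, 0, 0, -1], [0, 0, 0, 0, 0, 0, -1]],
])

```text
time: 5.88
tool_pos: [615.9, 212.0, 36.1]
tcp_rot: [179.9, -0.0, 90.0]
ft_force: [-0.1, 0.3, -0.7]
finger_gap: 5.2
grip_force: 58.8
```

Not in contact yet, so I'll lower it in small steps and release.

Call:
arm_command([
  [[0, 0, -0.002, 0, 0, 0, -1], [0, 0, -0.001, 0, 0, 0, -1], [0, 0, 0, 0, 0, 0, -1]],
])

```text
time: 6.25
tool_pos: [615.7, 212.2, 33.1]
tcp_rot: [179.9, -0.0, 90.0]
ft_force: [-2.0, -0.6, 5.2]
finger_gap: 5.7
grip_force: 59.3
```

Call:
arm_command([
  [[0, 0, 0, 0, 0, 0, -0.3], [0, 0, 0, 0, 0, 0, -0.3], [0, 0, 0, 0, 0, 0, -0.3], [0, 0, 0, 0, 0, 0, -0.3], [0, 0, 0.02, 0, 0, 0, -0.3], [0, 0, 0.03, 0, 0, 0, -0.3], [0, 0, 0.04, 0, 0, 0, -0.3], [0, 0, 0.04, 0, 0, 0, -0.1]],
])

```text
time: 7.25
tool_pos: [615.5, 212.0, 165.2]
tcp_rot: [179.9, -0.0, 90.0]
ft_force: [0.2, -0.1, 0.8]
finger_gap: 38.6
grip_force: 0.0
```

Call:
arm_command([
  [[-0.015, -0.047, 0, 0, 0, 0, -0.1], [-0.015, -0.047, 0, 0, 0, 0, -0.1], [-0.015, -0.047, 0, 0, 0, 0, -0.1], [-0.015, -0.047, 0, 0, 0, 0, -0.1], [-0.015, -0.047, 0, 0, 0, 0, -0.1], [-0.015, -0.047, 0, 0, 0, 0, -0.1], [-0.015, -0.047, 0, 0, 0, 0, -0.1], [-0.015, -0.047, 0, 0, 0, 0, -0.1], [-0.015, -0.047, 0, 0, 0, 0, -0.1], [-0.015, -0.045, 0, 0, 0, 0, -0.1]],
])

```text
time: 8.5
tool_pos: [465.1, -257.9, 164.3]
tcp_rot: [179.9, 0.1, 90.0]
ft_force: [-0.0, -0.4, 0.1]
finger_gap: 38.1
grip_force: 0.0
```

Call:
arm_command([
  [[0, 0, 0, 0, 0, 0, -0.1]],
])

```text
time: 8.62
tool_pos: [464.6, -259.2, 164.1]
tcp_rot: [179.9, 0.1, 89.8]
ft_force: [0.3, 0.4, -0.8]
finger_gap: 38.7
grip_force: 0.0
```

```bash
python3 - <<'E'
from bench import viewer
import cv2,numpy as np
w=viewer.snapshot("wrist")[:,:,::-1][100:440,100:540];d=viewer.snapshot("side")[:,:,::-1][180:350,70:290]
cv2.imwrite("pics/w3.png",np.hstack([w[:, 80:400],cv2.resize(d,(440,340))]))
E
```

```text
(no output)
```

View pics/w3.png

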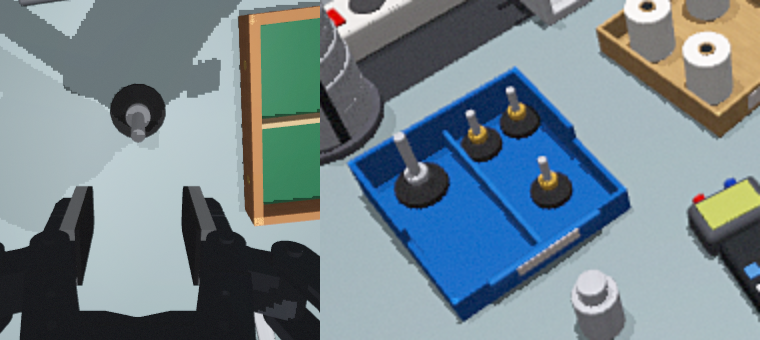

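The short foot stands in the right bay, and the long stud is lined up at wrist column ~318. Next I'll grip the long foot.

Call:
arm_command([
  [[0.001, 0.003, -0.03, 0, 0, 0, -0.1], [0, 0, -0.03, 0, 0, 0, -0.1], [0, 0, -0.03, 0, 0, 0, -0.1], [0, 0, -0.024, 0, 0, 0, -0.1], [0, 0, -0.01, 0, 0, 0, -0.1], [0, 0, 0, 0, 0, 0, -1], [0, 0, 0, 0, 0, 0, -1], [0, 0, 0, 0, 0, 0, -1], [0, 0, 0, 0, 0, 0, -1], [0, 0, 0, 0, 0, 0, -1]],
])

```text
time: 9.98
tool_pos: [466.7, -253.3, 38.9]
tcp_rot: [180.0, 0.0, 90.0]
ft_force: [-0.5, 1.2, 3.5]
finger_gap: 8.2
grip_force: 58.7
```

Call:
arm_command([
  [[0, 0, 0.02, 0, 0, 0, -1], [0, 0, 0.03, 0, 0, 0, -1], [0, 0, 0.04, 0, 0, 0, -1], [0, 0, 0.04, 0, 0, 0, -1], [0, 0, 0.04, 0, 0, 0, -1], [0.005, 0.03, 0, 0, 0, 0, -1], [0.01, 0.04, 0, 0, 0, 0, -1]],
])

```text
time: 10.85
tool_pos: [481.5, -183.2, 209.0]
tcp_rot: [179.9, 0.0, 89.9]
ft_force: [0.4, 0.4, -2.4]
finger_gap: 8.4
grip_force: 58.5
```

Call:
arm_command([
  [[0.014, 0.05, 0, 0, 0, 0, -1], [0.014, 0.052, 0, 0, 0, 0, -1], [0.014, 0.052, 0, 0, 0, 0, -1], [0.014, 0.052, 0, 0, 0, 0, -1], [0.014, 0.052, 0, 0, 0, 0, -1], [0.014, 0.052, 0, 0, 0, 0, -1], [0.014, 0.052, 0, 0, 0, 0, -1], [0.014, 0.05, 0, 0, 0, 0, -1], [0.014, 0.04, 0, 0, 0, 0, -1], [0.011, 0.028, 0, 0, 0, 0, -1]],
])

```text
time: 12.1
tool_pos: [618.3, 298.9, 207.6]
tcp_rot: [-180.0, 0.0, 90.1]
ft_force: [0.6, -0.5, -1.1]
finger_gap: 8.4
grip_force: 58.5
```

Call:
arm_command([
  [[0, 0, -0.02, 0, 0, 0, -1], [0, 0, -0.04, 0, 0, 0, -1], [0, 0, -0.04, 0, 0, 0, -1], [0, 0, -0.03, 0, 0, 0, -1], [0, 0, -0.02, 0, 0, 0, -1], [0, 0, -0.008, 0, 0, 0, -1], [0, 0, -0.002, 0, 0, 0, -1], [0, 0, 0, 0, 0, 0, -1]],
])

```text
time: 13.1
tool_pos: [619.3, 297.2, 49.7]
tcp_rot: [179.9, -0.0, 90.0]
ft_force: [0.1, -0.1, -2.0]
finger_gap: 8.4
grip_force: 58.7
```

Expected contact is at about z=44.

Call:
arm_command([
  [[0, 0, -0.003, 0, 0, 0, -1], [0, 0, -0.002, 0, 0, 0, -1], [0, 0, 0, 0, 0, 0, -1]],
])

```text
time: 13.48
tool_pos: [618.8, 297.2, 44.0]
tcp_rot: [179.9, -0.0, 90.0]
ft_force: [-0.5, 0.6, 1.8]
finger_gap: 8.5
grip_force: 59.2
```

Call:
arm_command([
  [[0, 0, 0, 0, 0, 0, -0.3], [0, 0, 0, 0, 0, 0, -0.3], [0, 0, 0, 0, 0, 0, -0.3], [0, 0, 0, 0, 0, 0, -0.3], [0, 0, 0.02, 0, 0, 0, -0.3], [0, 0, 0.03, 0, 0, 0, -0.3], [0, 0, 0.04, 0, 0, 0, -0.3], [0, 0, 0.03, 0, 0, 0, 0.4]],
])

```text
time: 14.48
tool_pos: [619.2, 297.3, 167.4]
tcp_rot: [179.8, -0.1, 90.0]
ft_force: [0.5, 0.0, 1.3]
finger_gap: 46.6
grip_force: 0.0
```

Call:
arm_command([
  [[-0.037, -0.01, 0, 0, 0, 0, 0.4], [-0.045, -0.013, 0, 0, 0, 0, 0.4], [-0.035, -0.01, 0, 0, 0, 0, 0.4], [-0.02, -0.005, 0, 0, 0, 0, 0.4], [0, 0, 0, 0, 0, 0, 0.4]],
])

```text
time: 15.1
tool_pos: [481.0, 259.1, 165.1]
tcp_rot: [179.9, -0.1, 90.0]
ft_force: [0.3, -0.2, -0.1]
finger_gap: 59.4
grip_force: 0.0
```

```bash
python3 - <<'E'
from bench import viewer
import cv2,numpy as np
w=viewer.snapshot("wrist")[:,:,::-1][100:440,160:480];d=viewer.snapshot("scene")[:,:,::-1][110:280,320:540]
cv2.imwrite("pics/w4.png",np.hstack([w,cv2.resize(d,(440,340))]))
E
```

```text
(no output)
```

View pics/w4.png

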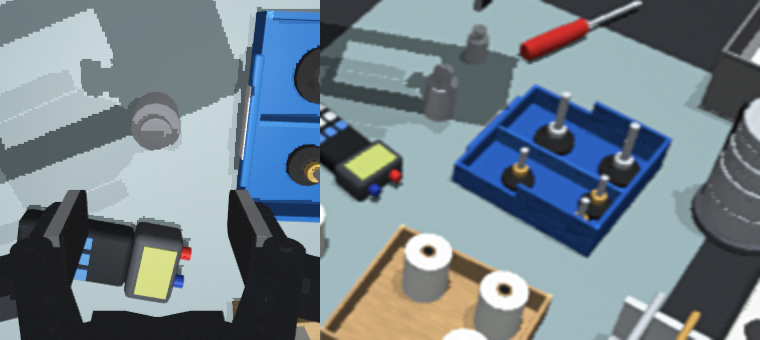

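Both feet stand in their bays, and the 500 g knob is centred between the fingers at wrist (315,230). I'll descend on the weight.

Call:
arm_command([
  [[0.001, 0, -0.03, 0, 0, 0, 0.4], [0, 0, -0.04, 0, 0, 0, 0.4], [0, 0, -0.04, 0, 0, 0, 0.4], [0, 0, -0.03, 0, 0, 0, 0.4], [0, 0, -0.012, 0, 0, 0, 0.4], [0, 0, 0, 0, 0, 0, -1], [0, 0, 0, 0, 0, 0, -1], [0, 0, 0, 0, 0, 0, -1], [0, 0, 0, 0, 0, 0, -1], [0, 0, 0, 0, 0, 0, -1]],
], force=70)

```text
time: 16.45
tool_pos: [482.8, 259.2, 12.0]
tcp_rot: [179.9, -0.0, 90.0]
ft_force: [0.2, 0.3, -0.3]
finger_gap: 36.3
grip_force: 70.5
```

Call:
arm_command([
  [[0, 0, 0.015, 0, 0, 0, -1], [0, 0, 0.03, 0, 0, 0, -1], [0, 0, 0.04, 0, 0, 0, -1], [0, 0, 0.04, 0, 0, 0, -1], [0, 0, 0.04, 0, 0, 0, -1], [0.005, -0.03, 0, 0, 0, 0, -1], [0.01, -0.04, 0, 0, 0, 0, -1]],
])

```text
time: 17.32
tool_pos: [497.6, 189.0, 178.1]
tcp_rot: [179.9, -0.0, 90.1]
ft_force: [1.0, -0.4, -5.5]
finger_gap: 36.6
grip_force: 70.9
```

Call:
arm_command([
  [[0.013, -0.045, 0, 0, 0, 0, -1], [0.014, -0.05, 0, 0, 0, 0, -1], [0.014, -0.05, 0, 0, 0, 0, -1], [0.014, -0.05, 0, 0, 0, 0, -1], [0.014, -0.05, 0, 0, 0, 0, -1], [0.014, -0.05, 0, 0, 0, 0, -1], [0.014, -0.05, 0, 0, 0, 0, -1], [0.01, -0.038, 0, 0, 0, 0, -1], [0.008, -0.025, 0, 0, 0, 0, -1], [0, 0, 0, 0, 0, 0, -1]],
])

```text
time: 18.58
tool_pos: [612.2, -221.1, 176.7]
tcp_rot: [-180.0, 0.0, 89.9]
ft_force: [-0.3, 0.8, -4.7]
finger_gap: 36.4
grip_force: 71.2
```

Call:
arm_command([
  [[0, 0, -0.02, 0, 0, 0, -1], [0, 0, -0.04, 0, 0, 0, -1], [0, 0, -0.04, 0, 0, 0, -1], [0, 0, -0.03, 0, 0, 0, -1], [0, 0, -0.015, 0, 0, 0, -1], [0, 0, -0.006, 0, 0, 0, -1], [0, 0, 0, 0, 0, 0, -1]],
])

```text
time: 19.45
tool_pos: [612.8, -218.9, 25.9]
tcp_rot: [180.0, 0.0, 90.0]
ft_force: [-0.2, -0.6, -4.5]
finger_gap: 36.1
grip_force: 71.2
```

Expected contact is at about z=20.

Call:
arm_command([
  [[0, 0, -0.003, 0, 0, 0, -1], [0, 0, -0.002, 0, 0, 0, -1], [0, 0, 0, 0, 0, 0, -1]],
])

```text
time: 19.82
tool_pos: [612.4, -219.1, 20.5]
tcp_rot: [180.0, 0.0, 90.0]
ft_force: [-0.6, -0.1, -5.5]
finger_gap: 36.7
grip_force: 71.2
```

Call:
arm_command([
  [[0, 0, -0.001, 0, 0, 0, -1], [0, 0, 0, 0, 0, 0, -1]],
])

```text
time: 20.08
tool_pos: [612.5, -219.2, 20.0]
tcp_rot: [180.0, 0.0, 90.0]
ft_force: [-3.1, 1.0, 1.4]
finger_gap: 36.0
grip_force: 71.8
```

Call:
arm_command([
  [[0, 0, 0, 0, 0, 0, 0.2], [0, 0, 0, 0, 0, 0, 0.2], [0, 0, 0, 0, 0, 0, 0.2], [0, 0, 0, 0, 0, 0, 0.2], [0, 0, 0.02, 0, 0, 0, 0.2], [0, 0, 0.03, 0, 0, 0, 0.2], [0, 0, 0.045, 0, 0, 0, 0.2], [0, 0, 0.05, 0, 0, 0, 0.2], [-0.01, 0.05, 0, 0, 0, 0, 0.1], [-0.01, 0.05, 0, 0, 0, 0, 0.1]],
])

```text
time: 21.32
tool_pos: [593.1, -118.7, 167.4]
tcp_rot: [179.8, 0.1, 89.9]
ft_force: [0.2, 0.4, 0.3]
finger_gap: 46.8
grip_force: 0.0
```

Call:
arm_command([
  [[-0.014, 0.055, 0, 0, 0, 0, 0.1], [-0.014, 0.055, 0, 0, 0, 0, 0.1], [-0.014, 0.055, 0, 0, 0, 0, 0.1], [-0.014, 0.055, 0, 0, 0, 0, 0.1], [-0.014, 0.055, 0, 0, 0, 0, 0.1], [-0.014, 0.055, 0, 0, 0, 0, 0.1], [-0.014, 0.055, 0, 0, 0, 0, 0.1], [-0.014, 0.055, 0, 0, 0, 0, 0.1], [-0.01, 0.03, 0, 0, 0, 0, 0.1], [-0.006, 0.02, 0, 0, 0, 0, 0.1]],
])

```text
time: 22.58
tool_pos: [464.0, 372.7, 165.8]
tcp_rot: [179.9, -0.1, 90.1]
ft_force: [0.6, -0.8, -0.2]
finger_gap: 46.8
grip_force: 0.0
```

Call:
arm_command([
  [[0, 0, 0, 0, 0, 0, 0.1]],
])

```text
time: 22.7
tool_pos: [464.2, 371.9, 165.2]
tcp_rot: [180.0, -0.0, 90.1]
ft_force: [-0.0, -0.8, -0.5]
finger_gap: 46.9
grip_force: 0.0
```

```bash
python3 - <<'E'
from bench import viewer
import cv2,numpy as np
w=viewer.snapshot("wrist")[:,:,::-1][100:440,160:480];d=viewer.snapshot("scene")[:,:,::-1][200:450,200:524]
cv2.imwrite("pics/w5.png",np.hstack([w,cv2.resize(d,(440,340))]))
E
```

```text
(no output)
```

View pics/w5.png

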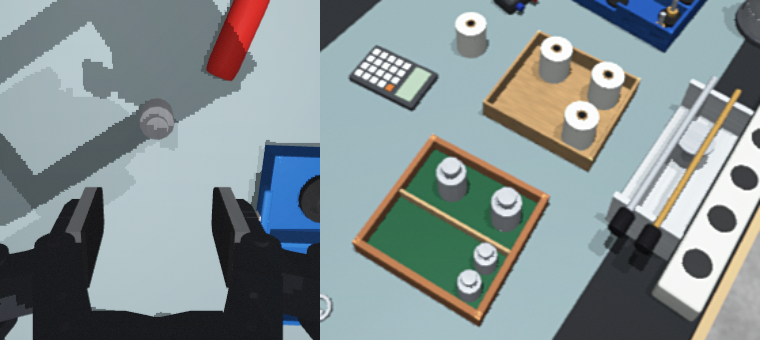

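The 500 g weight stands in the left bay, and the 200 g knob is centred at wrist (316,223).

Call:
arm_command([
  [[0.001, 0.001, -0.03, 0, 0, 0, 0.1], [0, 0, -0.04, 0, 0, 0, 0.1], [0, 0, -0.04, 0, 0, 0, 0.1], [0, 0, -0.03, 0, 0, 0, 0.1], [0, 0, -0.017, 0, 0, 0, 0.1], [0, 0, 0, 0, 0, 0, -1], [0, 0, 0, 0, 0, 0, -1], [0, 0, 0, 0, 0, 0, -1], [0, 0, 0, 0, 0, 0, -1], [0, 0, 0, 0, 0, 0, -1]],
])

```text
time: 24.05
tool_pos: [465.5, 372.2, 7.7]
tcp_rot: [180.0, -0.0, 90.0]
ft_force: [-0.2, 0.3, -2.1]
finger_gap: 26.1
grip_force: 68.8
```

Call:
arm_command([
  [[0, 0, 0.015, 0, 0, 0, -1], [0, 0, 0.03, 0, 0, 0, -1], [0, 0, 0.04, 0, 0, 0, -1], [0, 0, 0.04, 0, 0, 0, -1], [0, 0, 0.04, 0, 0, 0, -1], [0.005, -0.03, 0, 0, 0, 0, -1], [0.01, -0.045, 0, 0, 0, 0, -1], [0.014, -0.055, 0, 0, 0, 0, -1], [0.014, -0.055, 0, 0, 0, 0, -1], [0.014, -0.055, 0, 0, 0, 0, -1]],
])

```text
time: 25.3
tool_pos: [522.8, 130.4, 173.7]
tcp_rot: [179.9, -0.0, 90.0]
ft_force: [1.5, 1.0, -2.2]
finger_gap: 26.4
grip_force: 69.0
```

Call:
arm_command([
  [[0.012, -0.055, 0, 0, 0, 0, -1], [0.012, -0.055, 0, 0, 0, 0, -1], [0.012, -0.055, 0, 0, 0, 0, -1], [0.012, -0.055, 0, 0, 0, 0, -1], [0.012, -0.055, 0, 0, 0, 0, -1], [0.012, -0.05, 0, 0, 0, 0, -1], [0.012, -0.048, 0, 0, 0, 0, -1], [0.009, -0.036, 0, 0, 0, 0, -1], [0.006, -0.022, 0, 0, 0, 0, -1], [0, 0, 0, 0, 0, 0, -1]],
])

```text
time: 26.55
tool_pos: [621.3, -300.9, 173.1]
tcp_rot: [180.0, 0.0, 89.9]
ft_force: [-0.6, -0.1, -2.4]
finger_gap: 25.7
grip_force: 69.2
```

Call:
arm_command([
  [[0, 0, -0.02, 0, 0, 0, -1], [0, 0, -0.04, 0, 0, 0, -1], [0, 0, -0.04, 0, 0, 0, -1], [0, 0, -0.03, 0, 0, 0, -1], [0, 0, -0.015, 0, 0, 0, -1], [0, 0, -0.006, 0, 0, 0, -1], [0, 0, 0, 0, 0, 0, -1]],
])

```text
time: 27.42
tool_pos: [621.8, -299.0, 22.0]
tcp_rot: [180.0, 0.0, 90.0]
ft_force: [-1.0, 0.2, -1.4]
finger_gap: 25.7
grip_force: 69.2
```

Expected contact is at about z=16.

Call:
arm_command([
  [[0, 0, -0.003, 0, 0, 0, -1], [0, 0, -0.003, 0, 0, 0, -1], [0, 0, 0, 0, 0, 0, -1]],
])

```text
time: 27.8
tool_pos: [621.3, -299.1, 15.3]
tcp_rot: [-180.0, -0.0, 90.0]
ft_force: [-1.2, -0.7, -2.6]
finger_gap: 26.1
grip_force: 69.2
```

Call:
arm_command([
  [[0, 0, -0.001, 0, 0, 0, -1], [0, 0, 0, 0, 0, 0, -1]],
])

```text
time: 28.05
tool_pos: [621.5, -299.2, 15.0]
tcp_rot: [180.0, 0.0, 90.0]
ft_force: [-3.2, 1.6, 3.9]
finger_gap: 26.0
grip_force: 69.8
```

Call:
arm_command([
  [[0, 0, 0, 0, 0, 0, 0], [0, 0, 0, 0, 0, 0, 0], [0, 0, 0, 0, 0, 0, 0], [0, 0, 0, 0, 0, 0, 0], [0, 0, 0.02, 0, 0, 0, 0], [0, 0, 0.035, 0, 0, 0, 0], [0, 0, 0.045, 0, 0, 0, 0], [0, 0, 0.05, 0, 0, 0, 0.6], [-0.022, 0.045, 0, 0, 0, 0, 0.6], [-0.022, 0.045, 0, 0, 0, 0, 0.6]],
])

```text
time: 29.3
tool_pos: [577.9, -208.9, 167.4]
tcp_rot: [179.8, 0.1, 89.9]
ft_force: [-0.3, 0.0, -0.8]
finger_gap: 68.1
grip_force: 0.0
```

Call:
arm_command([
  [[-0.022, 0.045, 0, 0, 0, 0, 0.6], [-0.022, 0.045, 0, 0, 0, 0, 0.6], [-0.022, 0.045, 0, 0, 0, 0, 0.6], [-0.02, 0.04, 0, 0, 0, 0, 0.6], [-0.01, 0.026, 0, 0, 0, 0, 0.6], [0, 0, 0, 0, 0, 0, 0.6]],
])

```text
time: 30.05
tool_pos: [481.3, -6.6, 166.0]
tcp_rot: [179.9, 0.0, 90.1]
ft_force: [0.1, -0.4, 0.3]
finger_gap: 68.4
grip_force: 0.0
```

```bash
python3 - <<'E'
from bench import viewer
import cv2,numpy as np
w=viewer.snapshot("wrist")[:,:,::-1][100:440,160:480];d=viewer.snapshot("scene")[:,:,::-1][200:450,200:524]
cv2.imwrite("pics/w6.png",np.hstack([w,cv2.resize(d,(440,340))]))
E
```

```text
(no output)
```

View pics/w6.png

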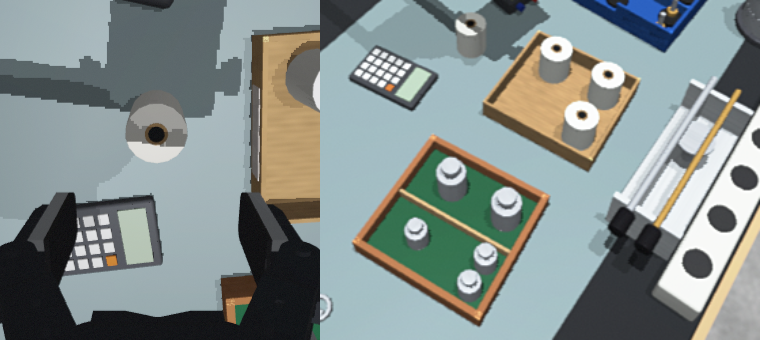

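Both weights stand in their bays. The roll's core is centred at wrist (316,234), so I'll grip it.

Call:
arm_command([
  [[0, -0.001, -0.03, 0, 0, 0, 0.6], [0, 0, -0.04, 0, 0, 0, 0.6], [0, 0, -0.03, 0, 0, 0, 0.6], [0, 0, -0.022, 0, 0, 0, 0.6], [0, 0, -0.012, 0, 0, 0, 0.6], [0, 0, 0, 0, 0, 0, -1], [0, 0, 0, 0, 0, 0, -1], [0, 0, 0, 0, 0, 0, -1], [0, 0, 0, 0, 0, 0, -1], [0, 0, 0, 0, 0, 0, -1]],
], force=40)

```text
time: 31.4
tool_pos: [481.8, -9.1, 30.9]
tcp_rot: [179.9, 0.0, 90.0]
ft_force: [-0.2, -1.1, 3.5]
finger_gap: 43.9
grip_force: 41.0
```

Call:
arm_command([
  [[0, 0, 0.015, 0, 0, 0, -1], [0, 0, 0.03, 0, 0, 0, -1], [0, 0, 0.04, 0, 0, 0, -1], [0, 0, 0.04, 0, 0, 0, -1], [0.02, -0.006, 0, 0, 0, 0, -1], [0.04, -0.014, 0, 0, 0, 0, -1], [0.04, -0.014, 0, 0, 0, 0, -1], [0.03, -0.01, 0, 0, 0, 0, -1], [0.008, -0.003, 0, 0, 0, 0, -1], [0, 0, 0, 0, 0, 0, -1]],
])

```text
time: 32.65
tool_pos: [619.1, -56.0, 155.4]
tcp_rot: [-180.0, -0.0, 90.0]
ft_force: [-0.3, 0.2, -0.9]
finger_gap: 44.4
grip_force: 41.2
```

Call:
arm_command([
  [[0, 0.001, -0.02, 0, 0, 0, -1], [0, 0, -0.04, 0, 0, 0, -1], [0, 0, -0.03, 0, 0, 0, -1], [0, 0, -0.015, 0, 0, 0, -1], [0, 0, -0.009, 0, 0, 0, -1], [0, 0, -0.003, 0, 0, 0, -1], [0, 0, 0, 0, 0, 0, -1]],
])

```text
time: 33.52
tool_pos: [620.0, -55.1, 39.2]
tcp_rot: [179.9, 0.0, 90.0]
ft_force: [0.1, 0.3, -0.3]
finger_gap: 43.9
grip_force: 41.2
```

Call:
arm_command([
  [[0, 0, -0.002, 0, 0, 0, -1], [0, 0, 0, 0, 0, 0, -1]],
])

```text
time: 33.78
tool_pos: [619.6, -55.1, 36.7]
tcp_rot: [180.0, 0.0, 90.0]
ft_force: [-0.6, -0.1, -1.6]
finger_gap: 43.9
grip_force: 41.2
```

Call:
arm_command([
  [[0, 0, -0.0015, 0, 0, 0, -1], [0, 0, 0, 0, 0, 0, -1]],
])

```text
time: 34.02
tool_pos: [619.5, -55.1, 34.9]
tcp_rot: [180.0, 0.0, 90.0]
ft_force: [-0.0, -0.4, 0.0]
finger_gap: 43.8
grip_force: 41.3
```

Call:
arm_command([
  [[0, 0, 0, 0, 0, 0, 0.3], [0, 0, 0, 0, 0, 0, 0.3], [0, 0, 0, 0, 0, 0, 0.3], [0, 0, 0, 0, 0, 0, 0.3], [0, 0, 0.02, 0, 0, 0, 0.3], [0, 0, 0.035, 0, 0, 0, 0.3], [0, 0, 0.045, 0, 0, 0, 0.3], [-0.02, 0, 0.05, 0, 0, 0, 0.3], [-0.04, 0, 0.03, 0, 0, 0, 0.3], [-0.05, 0, 0.02, 0, 0, 0, 0.3]],
])

```text
time: 35.28
tool_pos: [509.5, -55.2, 238.8]
tcp_rot: [179.7, 0.1, 90.0]
ft_force: [-0.9, -0.5, 1.4]
finger_gap: 55.4
grip_force: 0.0
```

Call:
arm_command([
  [[-0.05, 0, 0.02, 0, 0, 0, 0.3], [-0.04, 0, 0, 0, 0, 0, 0.3], [0, 0, 0, 0, 0, 0, 0.3]],
])

```text
time: 35.65
tool_pos: [418.0, -55.1, 256.8]
tcp_rot: [179.8, 0.1, 90.0]
ft_force: [0.8, 0.1, -0.1]
finger_gap: 55.3
grip_force: 0.0
```

```bash
python3 - <<'E'
from bench import viewer
import cv2,numpy as np
cv2.imwrite("pics/w7.png",viewer.snapshot("scene")[:,:,::-1])
E
```

```text
(no output)
```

View pics/w7.png

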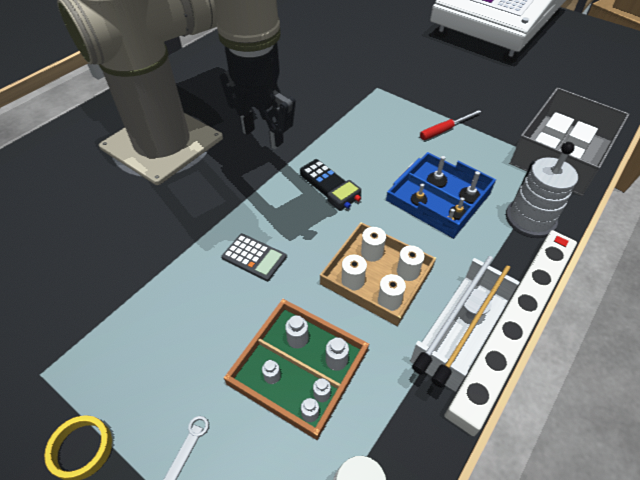

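All five pieces stand upright in place: the roll at (354,270), the weights at (296,330) and (270,371), and the feet at (438,172) and (420,193). The calculator and thermometer haven't moved.

```bash
python3 -c "
from bench import job;print(job.hand_in())"
```

```text
the job is handed in; nothing more can be done
None
```

All five pieces were standing upright in their correct bays in the last camera view, the calculator and thermometer looked unmoved, and the job was handed in at about 36 s; the hand-in returned no verdict.

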